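# Seat a mosaic board in the setting frame

### The arm

A 6-joint arm with a two-finger parallel gripper is mounted at the origin on the work surface. World frame = base frame: x ahead of the robot, y to its left, z up, the work surface at z = 0. Lengths are in m, angles in rad, forces in N, time in s.
With the tool pointing down it reaches from about 0.275 to 0.825 m from the base axis. Payload 4.9 kg.
Tool frame: the origin (TCP) lies midway between the tips of the shut fingers; the grasp point (between the pads) lies 19 mm behind it (bot.grip_depth is the distance from the TCP to the grasp point, in m); y points along the fingers, x is the direction in which the jaws open and shut, and the axes are right-handed (so a half turn about y gives the same grasp; the last joint's range is limited). The gripper opens to 85 mm and grips with 20 to 120 N. Pads are 22 mm wide; open, the fingers measure 114 mm over their backs; the gripper's body (76 mm by 85 mm) begins 54 mm behind the grasp point. The pads swing forward as they close: fully open they stand 13 mm farther back than shut.
Start: joints at [-1.26, 0.326, -0.193, 1.052, 0, 1.437], TCP at [0.237, -0.496, 0.231] pointing down, gripper open.
Joint ranges: [-2.65, 2.65], [-0.97, 1.79], [-1.3, 1.35], [-1.93, 2.1], [-1.47, 1.37], [-3.14, 3.14]. Speed limits (rad/s): [2.57, 2.57, 3.14, 3.14, 3.14, 3.14].

### API

Orientations are given as a unit quaternion [w, x, y, z].
In Python, from cell import bot gives the robot as it stands. Calls block until the motion is done:
- bot.move_pose(position, orientation): joint-space move of the TCP to a pose.
- bot.move_linear(position, speed=0.15, rotation=None, until_force=None): straight line of the TCP; rotation=None keeps the orientation; speed is the mean speed in m/s. With until_force (N) it stops when the force on the tool has changed by that much, and returns True; else False.
- bot.goto_joints(angles): joint-space move.
- bot.set_gripper(opening, grasp_force=None): opening from 0.0 (shut) to 1.0 (fully open); grasp_force is the grip in N (None keeps the last); returns when the fingers have stopped.
- bot.wait(seconds).
- bot.solve_ik(position, orientation): joint angles nearest the present ones, or None.
- bot.camera(name): name is "side" or "top"; returns the picture (400x640x3 uint8, red, green, blue); there is no depth.
- bot.calibration(name): a dict with "mtx" (3x3 intrinsics, pixels), "extrinsics" (4x4, takes a point from world to camera coordinates). Camera axes: x right, y down, z forward; pixel columns grow to the right and rows downward; lengths in m; the calibration is good to about 2 mm. A picture is of the moment at which its call begins. calibration takes no time and is no camera call.
A pose or a line that the arm cannot do raises bot.PlanningError and nothing moves.
- bot.close_job(): hands the job in, once; it reports no verdict.
Trained networks look in the newest picture that a camera, given by its name, has taken for a name from the list of things; names that differ only in an ending like _2 or _b are one class to them, and where a whole thing is asked for, a point or a joint stands for the part that bears it (a point fixed in the world has none). Each returns a list of dicts, best first, with "confidence" (0 to 1); they miss things now and then, are a little off and sometimes report something else, mostly with a low value. They report only what shows in the picture. A call takes as long as a camera call. They do not tell look-alikes from the thing itself.
- bot.search_frame(camera, thing): "bbox" ([left, top, width, height] in pixels, round what is visible of it).
Readings, each from a call of its own:
- bot.read_clock(): time.
- bot.read_joint_positions(): joint angles.
- bot.read_joint_vel(): joint speeds.
- bot.read_joint_efforts(): joint torques, N m.
- bot.read_position(): TCP position.
- bot.read_tool_rot(): TCP orientation.
- bot.read_ft_force(): force on the tool from outside, world axes, zero at the start.
- bot.read_moment(): the same for the moment, N m.
- bot.read_gripper_width(): opening from 0.0 (shut) to 1.0 (fully open).
Only numpy, scipy, OpenCV 4.12 (cv2) and the standard library are available. Lean on these libraries where they do the work, as an engineer would, in place of code of your own. Each camera call takes 0.05 s, during which the arm holds its last target. There are 200 camera calls.

### The job

Fit the loose mosaic board into the setting frame on the bench: tilt it, hook its bare edge (the one farther from the wooden grip) fully under the brass lip, then swing the other edge down until the sprung catch snaps over it, and bed the flat, locked board by pressing down on it with the fingers for about a second at about 12 N before letting go. Feel your way gently, never forcing the board against the frame with more than 35 N, and leave the brush pot, the tin and the chisel as they are.

Things in the scene. Friction and masses are not known exactly. Their poses are not given: they have to be found in the camera images.
- board: Loose mosaic board, plywood 150 (x) x 100 (y) x 8 mm thick, 0.2 to 0.35 kg, lying flat face up on the bench. Origin: centre of its underside; z up out of the face. Stones 3 mm high on the face from x = -60 to 0 mm; beside the grip only chips 1 mm thin. Edge x = -75 mm (bare ply margin) goes under the lip, edge x = +75 mm under the catch; seated, its axes match the frame's.
- grip (a point): Top centre of the wooden grip, a block on the board's face 50 (x) x 24 (y) mm, from 8 to 36 mm above the underside, centred at board x = +30, y = 0 mm. Take it across its 24 mm width (fingers closing along board y).
- tongue (a point): Middle of the board's edge that goes under the lip, at half thickness: board x = -75, y = 0, z = 4 mm.
- far_edge (a point): Middle of the board's other end edge, which the catch holds, at half thickness: board x = +75, y = 0, z = 4 mm.
- frame: Fixed wooden setting frame on the bench, plywood base 200 x 130 x 12 mm, turned up to 0.35 rad from square. Origin: underside, near its middle; x points from the brass lip (robot side) to the steel catch (far side), z up. Seated, the board's origin is at frame x = -1 to +1, y = -2.5 to +2.5, z = 12 mm.
- pocket (a point): Pocket floor, middle: frame x = 0, y = 0, z = 12 mm. The pocket runs from the back wall at x = -76 to a far stop at x = +76 mm (19 mm high). Side cheeks with sloped tops, x = -25 to +45 mm, rise about 12 mm above the floor; inner faces at y = +-52.5 mm.
- lip (a point): Lower edge of the brass lip's mouth, middle: frame x = -62, y = 0, z = 23.5 mm. The lip (130 mm wide, 5 mm thick, top at z = 28.5 mm) overhangs the pocket by 14 mm and leaves a slot 11.5 mm high for the 8 mm board: it goes in tilted about 11 to 13 degrees, lip edge low.
- seat (a point): Inner corner of pocket floor and back wall under the lip, middle: frame x = -76, y = 0, z = 12 mm. Home for the board's lip edge. Wall and floor are rigid.
- catch (a joint): Sprung steel catch, 46 mm wide in y, slides along frame x: 0 m = out (at rest, or locked over the board), up to 0.010 m = pushed back. Pushing it back takes about 2 N at first, 3.5 N at 5 mm; so the board's edge needs about 3 to 10 N of downward push near it. It springs back to 0 over the board when the board reaches the floor.
- nose (a point): Lower tip of the catch's nose, moves with it; at rest at frame x = +70, y = 0, z = 21.5 mm, overlapping the seated board by about 4 mm. The nose is upright from z = 21.5 to 26 mm; above that its face slopes back at 62 degrees to about z = 38, x = +77 mm.
- brush_pot: Red plastic pot with brushes, 72 mm across, 170 mm high with the brushes; origin at the centre of its underside. To be left alone.
- tin: Blue and silver tin, 60 mm across, 70 mm high; origin at the centre of its underside. To be left alone.
- chisel: Chisel with wooden handle, 190 mm long, 20 mm high, lying along its x (blade to +x); origin at the ferrule, at bench height. To be left alone.
There are look-alikes about, which are no part of the job. What is shaped like the frame but green is not meant.

How it is judged:
By the outcome, as a careful person would: the job done as asked, in the order asked, and still so for the second after the job is handed in, with the robot touching nothing.
It also fails if it takes over 64 s, if anything falls off the work surface, if the arm or the gripper's body presses on something with over 40 N, if the wrist force passes 120 N, or if a joint passes its speed limit or range.

## Working session

There is one attempt and no reset: what is moved stays moved. The work goes in short steps, each a Python script; the robot and the scene stay as the last script left them, time stands still between calls to the robot, and variables do not carry over. Pictures are saved under pics/ and viewed, about 8 in all and at most 12, crops included, and the job is handed in when it is done.

```bash
ls; mkdir -p pics; python3 - <<'E'
from cell import bot
import cv2,numpy as np
for c in("top","side"):
    im=bot.camera(c); cv2.imwrite(f"pics/{c}0.png",im[:,:,::-1])
    k=bot.calibration(c); print(c,k["mtx"].round(1).tolist(),k["extrinsics"].round(4).tolist())
    for t in("board","frame","grip","lip","catch","brush_pot","tin","chisel"):
        print(t,[(np.round(d["bbox"]).tolist(),round(d["confidence"],2)) for d in bot.search_frame(c,t)])
print(bot.read_clock(),bot.read_tool_rot())
E
```

```text
pics
top [[496.4, 0.0, 313.5], [0.0, 496.4, 200.2], [0.0, 0.0, 1.0]] [[-0.0102, -0.9998, -0.0159, -0.0309], [-0.996, 0.0116, -0.0889, 0.5766], [0.0891, 0.0149, -0.9959, 1.0583], [0.0, 0.0, 0.0, 1.0]]
board [([198.0, 180.0, 58.0, 76.0], 0.74)]
frame [([336.0, 166.0, 82.0, 102.0], 0.78), ([423.0, 65.0, 65.0, 96.0], 0.78)]
grip [([199.0, 182.0, 58.0, 77.0], 0.68)]
lip [([426.0, 68.0, 64.0, 91.0], 0.66), ([342.0, 164.0, 74.0, 107.0], 0.58)]
catch [([447.0, 66.0, 25.0, 18.0], 0.81), ([357.0, 169.0, 24.0, 18.0], 0.75)]
brush_pot [([273.0, 94.0, 34.0, 46.0], 0.79)]
tin [([281.0, 275.0, 32.0, 33.0], 0.91), ([338.0, 164.0, 77.0, 104.0], 0.48)]
chisel [([295.0, 172.0, 12.0, 87.0], 0.61)]
side [[454.7, 0.0, 319.5], [0.0, 454.7, 200.2], [0.0, 0.0, 1.0]] [[0.9827, -0.1849, -0.0093, -0.5813], [-0.1377, -0.6966, -0.7041, 0.0827], [0.1237, 0.6933, -0.71, 1.0724], [0.0, 0.0, 0.0, 1.0]]
board [([259.0, 146.0, 63.0, 39.0], 0.7)]
frame [([258.0, 220.0, 108.0, 73.0], 0.92), ([385.0, 276.0, 124.0, 75.0], 0.7), ([258.0, 143.0, 67.0, 40.0], 0.46)]
grip [([260.0, 147.0, 61.0, 38.0], 0.59)]
lip [([385.0, 278.0, 124.0, 72.0], 0.92), ([260.0, 220.0, 108.0, 77.0], 0.86)]
catch [([467.0, 286.0, 28.0, 25.0], 0.7), ([334.0, 232.0, 22.0, 18.0], 0.61)]
brush_pot [([368.0, 135.0, 27.0, 65.0], 0.73), ([335.0, 238.0, 21.0, 13.0], 0.63)]
tin [([222.0, 184.0, 28.0, 37.0], 0.69)]
chisel [([265.0, 195.0, 75.0, 22.0], 0.93), ([262.0, 146.0, 61.0, 38.0], 0.21)]
0.9 [-0.5979736   0.59797585 -0.37736998  0.37741801]
```

View pics.

```bash
python3 - <<'E'
import cv2,numpy as np
t=cv2.imread("pics/top0.png");s=cv2.imread("pics/side0.png")
a=cv2.resize(t[40:320,180:500],(800,700),interpolation=cv2.INTER_CUBIC)[:600]
cv2.imwrite("pics/t1.png",cv2.resize(t[50:290,180:500],(800,600),interpolation=cv2.INTER_CUBIC))
cv2.imwrite("pics/s1.png",cv2.resize(s[130:355,210:510],(800,600),interpolation=cv2.INTER_CUBIC))
E
```

```text
(no output)
```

View pics/t1.png

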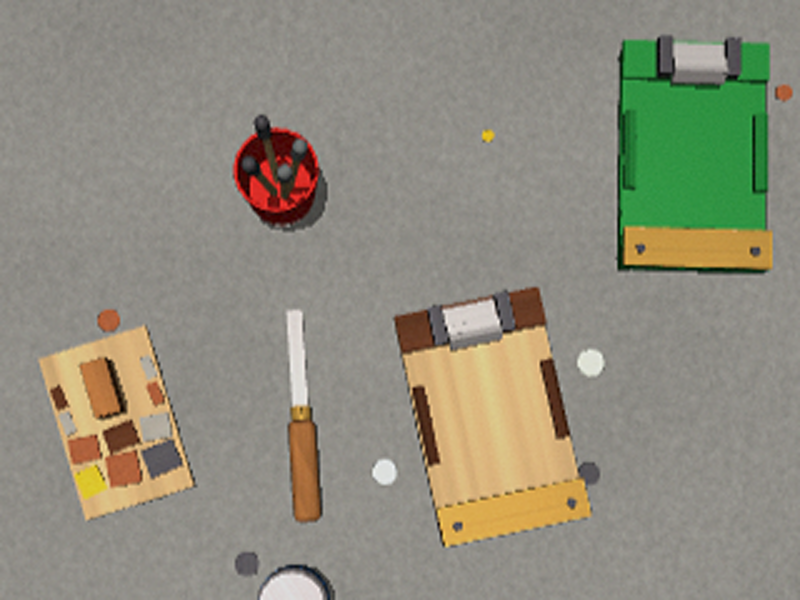

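View pics/s1.png

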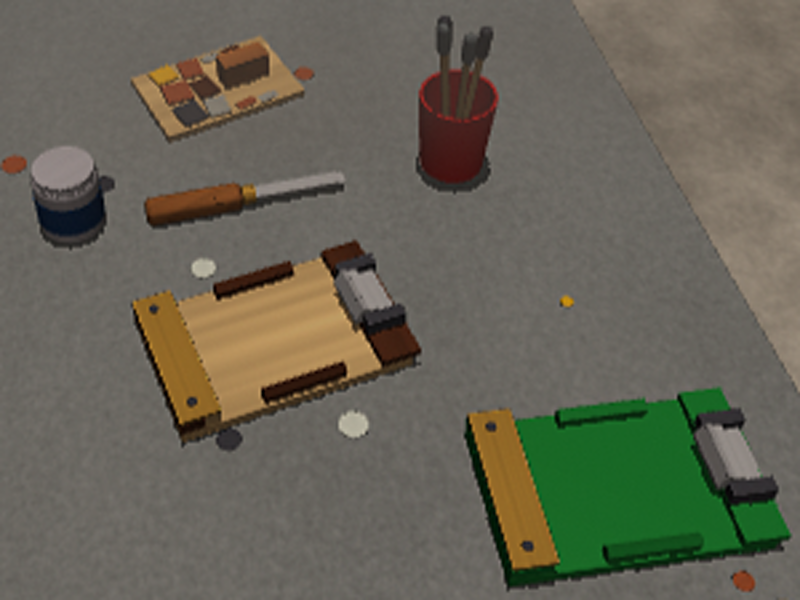

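Loose board is at top px (227,218). There are two frame candidates: the wooden one at (377,217), and the green one at (456,113), which is the look-alike to ignore. The wooden one has the brass lip on the robot side and is turned about 0.2 rad. Next I fit poses to the image edges.

```bash
cat > fit.py <<'E'
import cv2,numpy as np
from scipy.optimize import least_squares
from scipy.ndimage import map_coordinates
from scipy.spatial.transform import Rotation as Ro
from cell import bot
K={c:bot.calibration(c) for c in("top","side")}
def proj(c,P):
    E=K[c]["extrinsics"]; q=(np.asarray(P)@E[:3,:3].T+E[:3,3])@K[c]["mtx"].T
    return q[:,:2]/q[:,2:]
def W(p,P):  # planar pose x,y,yaw (z0, pitch fixed by caller)
    return np.asarray(P)@Ro.from_euler("z",p[2]).as_matrix().T+[p[0],p[1],0]
# segments (mm) per camera
b=[[-75,-50,8],[75,-50,8],[75,50,8],[-75,50,8]]
BOARD=[(b[i],b[(i+1)%4]) for i in range(4)]
FRAME=[([-62,-62,28.5],[-62,62,28.5]),([-64,65,28.5],[-90,65,28.5]),([-64,-65,28.5],[-90,-65,28.5]),
 ([-22,52.5,12],[42,52.5,12]),([-22,-52.5,12],[42,-52.5,12])]
def refine(c,im,segs,p0,r=5,move=None,n=25):
    """fit planar pose to image edges; segs in mm in thing frame"""
    g=cv2.GaussianBlur(im,(0,0),0.8).astype(float)
    p=np.array(p0,float); M=move or W; out=None
    for rr in (r,max(2,r*.6),2,1.5):
        T,N,S=[],[],[]
        for a,e in segs:
            P=np.linspace(a,e,n+2)[1:-1]/1000.
            u=proj(c,M(p,P)); d=u[-1]-u[0]; d/=np.linalg.norm(d); nn=np.array([-d[1],d[0]])
            s=np.arange(-rr,rr+.01,.1)
            pts=u[:,None]+s[None,:,None]*nn
            v=np.stack([map_coordinates(g[:,:,k],[pts[...,1],pts[...,0]],order=1) for k in range(3)],-1)
            m=np.linalg.norm(np.gradient(v,axis=1),axis=-1)
            j=m.argmax(1); ok=m.max(1)>2
            T.append((u+s[j][:,None]*nn)[ok]);N.append(np.repeat(nn[None],ok.sum(),0));S.append(P[ok])
        T,N,S=map(np.concatenate,(T,N,S))
        f=lambda q:((proj(c,M(q,S))-T)*N).sum(1)
        sol=least_squares(f,p,loss="soft_l1",f_scale=.3,x_scale=[.01,.01,.1]); p=sol.x; out=np.abs(f(p))
    return p,np.median(out),np.percentile(out,90)
def draw(c,im,segs,p,move=None,col=(255,0,255)):
    for a,e in segs:
        u=proj(c,(move or W)(p,np.array([a,e])/1000.))
        cv2.line(im,*[tuple(int(round(x*16)) for x in q) for q in u],col,1,cv2.LINE_AA,4)
def back(c,uv,z):
    k=K[c];E=k["extrinsics"];R=E[:3,:3];o=-R.T@E[:3,3]
    d=R.T@np.linalg.solve(k["mtx"],[*uv,1]);return o+d*(z-o[2])/d[2]
E
cat > m1.py <<'E'
from fit import *
top=cv2.imread("pics/top0.png");side=cv2.imread("pics/side0.png")
for c in K: E=K[c]["extrinsics"];print(c,"cam at",(-E[:3,:3].T@E[:3,3]).round(3))
cr=lambda x,y:(180+x/2.5,50+y/2.5)
bc=[back("top",cr(*q),.008) for q in((39,358),(147,326),(194,487),(87,520))]  # far L, far R, lip R, lip L
def guess(q,z):
    q=np.array(q);x=(q[0]+q[1]-q[2]-q[3])[:2];return [*q.mean(0)[:2],np.arctan2(x[1],x[0])]
pb=guess(bc,0)
fl,fr=[back("top",cr(*q),.0285) for q in((432,506),(580,478))]
y=(fl-fr)[:2];yaw=np.arctan2(-y[0],y[1]);m=(fl+fr)[:2]/2
pf=[m[0]+.062*np.cos(yaw),m[1]+.062*np.sin(yaw),yaw]
print("guess",np.round(pb,4),np.round(pf,4))
for c,im in(("top",top),("side",side)):
    o=im.copy()
    for n,s,p in(("board",BOARD,pb),("frame",FRAME,pf)):
        q,a,e=refine(c,im,s,p); print(c,n,q.round(4),a.round(2),e.round(2)); draw(c,o,s,q)
    cv2.imwrite(f"pics/{c}_fit.png",o)
t=cv2.imread("pics/top_fit.png");s=cv2.imread("pics/side_fit.png")
A=cv2.resize(t[160:275,190:430],(800,383),interpolation=cv2.INTER_NEAREST)
B=cv2.resize(s[215:300,250:500],(640,217),interpolation=cv2.INTER_NEAREST)
cv2.imwrite("pics/fit.png",np.vstack([A,np.pad(B,((0,0),(0,160),(0,0)))]))
for n,uv in(("pot",(290,124)),("tin",(297,291)),("chisel",(301,215))):print(n,back("top",uv,.03).round(3))
E
python3 m1.py
```

```text
top cam at [ 0.48  -0.053  1.105]
side cam at [ 0.45  -0.793  0.814]
guess [0.5384 0.156  0.2907] [ 0.5345 -0.1738  0.176 ]
top board [0.5398 0.1581 0.295 ] 0.2 1.12
top frame [ 0.5356 -0.1751  0.1925] 0.21 0.51
side board [0.5422 0.1569 0.2886] 0.23 0.74
side frame [ 0.5366 -0.1746  0.2158] 0.32 1.48
pot [0.745 0.013 0.03 ]
tin [0.381 0.    0.03 ]
chisel [ 0.544 -0.01   0.03 ]
```

View pics/fit.png

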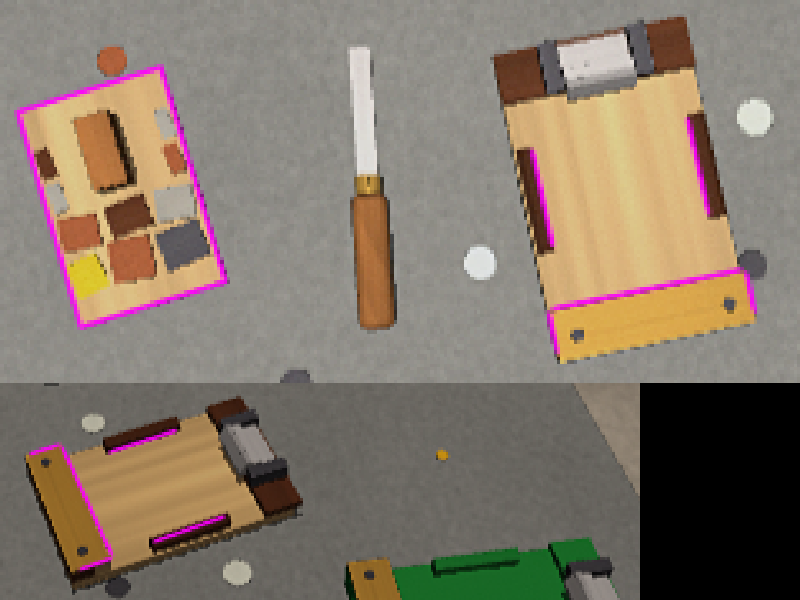

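```bash
cat > kin.py <<'E'
from fit import *
S=1
def quat(yaw,th=0,s=1):
    """tool for board yaw and pitch th (lip edge low, x edge up)"""
    R=Ro.from_euler("z",yaw).as_matrix()@Ro.from_euler("y",-th).as_matrix()
    x=s*R[:,1];y=-R[:,2];q=Ro.from_matrix(np.c_[x,y,np.cross(x,y)]).as_quat()
    return np.r_[q[3],q[:3]],R
E
cat > m2.py <<'E'
from kin import *
top=cv2.imread("pics/top0.png")
ex=FRAME+[([-20,-65,12],[60,-65,12]),([-20,65,12],[60,65,12])]
for s in (ex,FRAME[:3],FRAME[3:],ex[5:]+FRAME[:1]): print(refine("top",top,s,[.5356,-.1751,.1925],r=2))
for s in(1,-1):
    for n,p,th in(("b",(.57,.166,.011),0),("bh",(.57,.166,.2),0),("fh",(.565,-.17,.2),.21),("f",(.565,-.17,.03),.21)):
        q,_=quat(.292 if n[0]=="b" else .196,th,s); j=bot.solve_ik(p,q); print(s,n,None if j is None else np.round(j,2))
print(bot.read_clock(),bot.read_ft_force())
E
python3 m2.py
```

```text
(array([ 0.53555496, -0.17504905,  0.19291658]), np.float64(0.29805375872094236), np.float64(0.8017636377700673))
(array([ 0.53554625, -0.17479726,  0.19563034]), np.float64(0.2113576945078377), np.float64(0.595137656567992))
  return _methods._mean(a, axis=axis, dtype=dtype,
  ret = ret.dtype.type(ret / rcount)
Traceback (most recent call last):
  File "m2.py", line 4, in <module>
    for s in (ex,FRAME[:3],FRAME[3:],ex[5:]+FRAME[:1]): print(refine("top",top,s,[.5356,-.1751,.1925],r=2))
                                                              ~~~~~~^^^^^^^^^^^^^^^^^^^^^^^^^^^^^^^^^^^^^^
  File "fit.py", line 35, in refine
    return p,np.median(out),np.percentile(out,90)
                            ~~~~~~~~~~~~~^^^^^^^^
IndexError: index -1 is out of bounds for axis 0 with size 0
```

Frame is consistent: yaw about 0.193–0.196. On to the IK check.

```bash
sed -i '/^for s in (ex/d' m2.py; python3 m2.py
```

```text
1 b [ 0.16  0.63 -0.33  0.61  0.   -0.13]
1 bh [ 0.16  0.43 -0.12  1.02  0.   -0.13]
1 fh [-0.49  0.29 -0.34  0.77  0.13 -0.67]
1 f [-0.49  0.51 -0.54  0.36  0.13 -0.67]
-1 b [ 0.16  0.63 -0.33  0.61  0.    3.01]
-1 bh [ 0.16  0.43 -0.12  1.02  0.    3.01]
-1 fh [-0.49  0.29 -0.34  0.77  0.13  2.47]
-1 f [-0.49  0.51 -0.54  0.36  0.13  2.47]
0.9 [ 0.02675498 -0.26624891  0.37100734]
```

```bash
cat > m3.py <<'E'
from kin import *
bx,by,yaw=.541,.1575,.292
q,R=quat(yaw); g=np.array([bx,by,0])+R@[.030,0,0]
bot.move_pose(g+[0,0,.14],q); bot.set_gripper(.65,60)
print(bot.read_clock(), bot.read_gripper_width())
hit=bot.move_linear(g+[0,0,.05],.15)
hit=bot.move_linear(g+[0,0,.011],.06,until_force=6)
print("hit",hit,bot.read_position()-g)
f0=bot.read_ft_force()
bot.set_gripper(0,80); print("w",bot.read_gripper_width(),"F",bot.read_ft_force()-f0, bot.read_ft_force())
bot.move_linear(g+[0,0,.03],.05); print(bot.read_ft_force()); 
bot.move_linear(g+[0,0,.15],.2); bot.wait(.1)
print("F",bot.read_ft_force(),"M",bot.read_moment(),bot.read_clock())
for c in("top","side"): cv2.imwrite(f"pics/{c}2.png",bot.camera(c)[:,:,::-1])
print(bot.read_position(),quat(yaw)[0],bot.read_tool_rot())
t=cv2.imread("pics/top2.png");s=cv2.imread("pics/side2.png")
cv2.imwrite("pics/g.png",np.vstack([cv2.resize(t[140:300,160:360],(500,400)),cv2.resize(s[80:200,200:350],(500,200))[:200]]))
E
python3 m3.py
```

```text
3.95 0.653773641248173
hit False [1.40592077e-04 2.17258239e-05 1.10066491e-02]
w 0.2646349134977389 F [-0.25164986 -1.36750087  5.13769253] [-0.78407108 -0.85860463  4.912225  ]
[ 0.46222676 -0.01814089 -2.68734892]
F [-0.99793363 -0.19988573 -2.43819014] M [ 0.03102031 -0.07269139  0.00352339] 7.275
[0.56860775 0.16593869 0.14828539] [-0.42193953  0.42193953  0.56742139 -0.56742139] [ 0.42270063 -0.42117078 -0.56663332  0.56821302]
```

View pics/g.png

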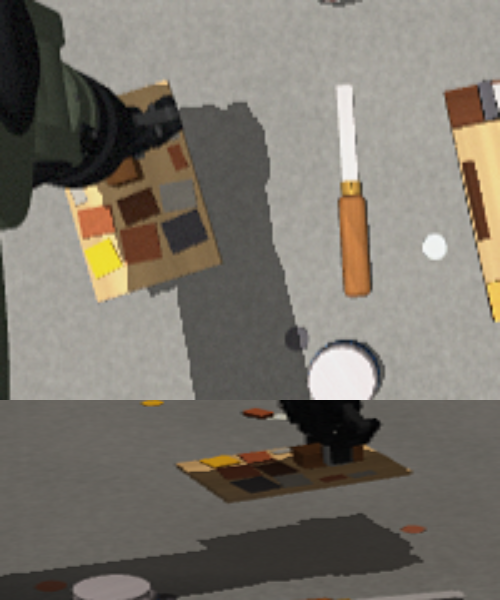

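```bash
cat >> kin.py <<'E'
PF=np.array([.5356,-.1750,.194])   # frame pose
G=np.array([.030,0,.011])          # TCP in board
def tcp(xt,zt,th,dy=0,dyaw=0,dpitch=0,PF=PF,G=G):
    """TCP pose that puts the board's lower lip-edge corner at frame (xt,dy,zt) [mm], tilt th [deg]"""
    th=np.radians(th); Rf=Ro.from_euler("z",PF[2]).as_matrix()
    _,R=quat(PF[2]+dyaw,th); q,_=quat(PF[2]+dyaw,th-dpitch)
    o=np.r_[PF[:2],0]+Rf@(np.array([xt,dy,zt])/1000)+R@[.075,0,0]
    return o+R@G,q
def boardmove(c_tcp,Rb,z=None):
    pass
E
cat > m4.py <<'E'
from kin import *
p,q=tcp(-40,35,12.5)
bot.move_linear(p+[0,0,.09],.15,rotation=q)
bot.move_linear(p,.12); bot.wait(.2)
a=bot.read_position(); print("droop",a-p, bot.read_tool_rot(),q)
bot.move_linear(p+(p-a),.02); bot.wait(.1); print(bot.read_position()-p,bot.read_clock(),bot.read_ft_force())
for c in("top","side"): cv2.imwrite(f"pics/{c}3.png",bot.camera(c)[:,:,::-1])
np.save("t3.npy",np.r_[bot.read_position(),bot.read_tool_rot()])
t=cv2.imread("pics/top3.png");s=cv2.imread("pics/side3.png")
cv2.imwrite("pics/h.png",np.vstack([cv2.resize(t[140:290,300:460],(640,600))[:330],cv2.resize(s[170:310,240:420],(640,270))]) if 0 else np.hstack([cv2.resize(t[140:290,320:440],(400,500)),cv2.resize(s[180:305,250:350],(400,500))]))
E
python3 m4.py
```

```text
droop [ 0.00068693 -0.00031118  0.00099446] [-0.39697256  0.49599379  0.60242377 -0.48320653] [-0.39764978  0.49546136  0.60227722 -0.48337857]
[-0.00069511  0.00031545 -0.00092299] 11.175 [ 0.62283291  0.5856469  -3.18832257]
```

View pics/h.png

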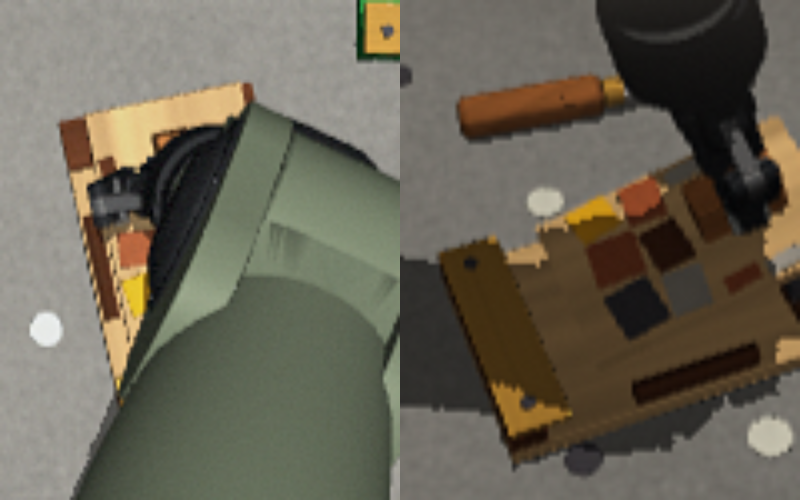

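```bash
cat > m5.py <<'E'
from kin import *
def mover(pos,quat_):
    w,x,y,z=quat_; Rt=Ro.from_quat([x,y,z,w]).as_matrix()
    R0=np.c_[np.cross(Rt[:,0],-Rt[:,1]),Rt[:,0],-Rt[:,1]]  # board axes
    o0=pos-R0@G
    def M(q,P):  # q: in-hand shift along board x,y (m), yaw (rad)
        return (P@Ro.from_euler("z",q[2]).as_matrix().T+[q[0],q[1],0])@R0.T+o0
    return M
p2=np.array([0.56860775,0.16593869,0.14828539]);q2=[0.42270063,-0.42117078,-0.56663332,0.56821302]
t3=np.load("t3.npy")
TOPL=[([-75,-48,8],[-75,48,8]),([-70,-50,8],[50,-50,8]),([-70,50,8],[-20,50,8])]
SL=[([-75,-48,8],[-75,48,8]),([-73,-50,0],[73,-50,0]),([75,-48,8],[75,-10,8])]
for c,n,pp,qq,segs in(("top",2,p2,q2,TOPL),("side",2,p2,q2,SL)):
    im=cv2.imread(f"pics/{c}{n}.png");M=mover(pp,qq)
    for r in(4,7):
        s=refine(c,im,segs,[0,0,0],r=r,move=M);print(c,n,s[0].round(4),s[1].round(2),s[2].round(2))
    draw(c,im,BOARD if c=="top" else SL,s[0],move=M);cv2.imwrite(f"pics/{c}{n}f.png",im)
# prediction (no shift) for side3
M=mover(t3[:3],t3[3:]);im=cv2.imread("pics/side3.png")
for segs in([([-75,-48,8],[-75,48,8]),([75,-48,8],[75,48,8]),([-73,-50,8],[20,-50,8])],):
    print("side3",refine("side",im,segs,[0,0,0],r=4,move=M))
draw("side",im,BOARD,refine("side",im,segs,[0,0,0],r=4,move=M)[0],move=M)
a=cv2.resize(cv2.imread("pics/top2f.png")[170:290,170:270],(330,396));b=cv2.resize(cv2.imread("pics/side2f.png")[85:165,240:340],(470,376))
c=cv2.resize(im[180:305,240:400],(470,367))
cv2.imwrite("pics/v5.png",np.hstack([np.pad(a,((0,204),(0,0),(0,0))),np.vstack([b[:300],c[:300]])]))
E
python3 m5.py
```

```text
top 2 [-0.0022  0.0007 -0.0012] 0.22 1.19
top 2 [-0.0022  0.0007 -0.001 ] 0.22 1.18
side 2 [-0.0016 -0.0013 -0.0129] 0.35 0.92
side 2 [-0.0016 -0.0012 -0.0136] 0.35 0.91
side3 (array([-0.00029368,  0.0043918 ,  0.00585635]), np.float64(0.11173660122677821), np.float64(0.31574091806287996))
```

View pics/v5.png

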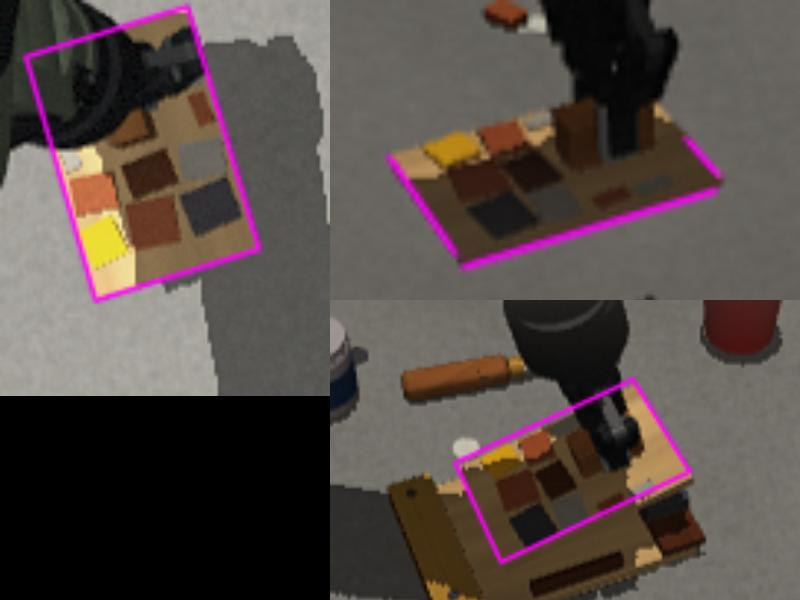

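```bash
cat >> kin.py <<'E'
PF=np.array([.538,-.1745,.1945])
XH=np.r_[np.cos(PF[2]),np.sin(PF[2]),0]; YH=np.r_[-XH[1],XH[0],0]
def T(xt,zt,th,**k): return tcp(xt,zt,th,PF=PF,**k)
def err(xt,zt,th,**k):
    d=(bot.read_position()-T(xt,zt,th,**k)[0])*1000; return np.round([d@XH,d@YH,d[2]],2)
def frc():
    f=bot.read_ft_force(); return np.round([f@XH,f@YH,f[2]],1)
E
cat > m6.py <<'E'
from kin import *
p,q=T(-56,24,12.5); bot.move_linear(p,.08,rotation=q); bot.wait(.3)
print("e0",err(-56,24,12.5),frc()); bot.wait(.3); print(err(-56,24,12.5),frc())
hit=bot.move_linear(T(-56,8,12.5)[0],.012,until_force=3)
print("floor",hit,err(-56,12,12.5),frc(),bot.read_clock())
bot.wait(.2); print(err(-56,12,12.5),frc(),bot.read_moment())
E
python3 m6.py
```

```text
e0 [ 0.4  -0.18  0.28] [ 1.4  0.6 -3. ]
[0.04 0.02 0.01] [ 0.3 -0.3 -3.1]
floor True [0.3  0.04 0.02] [1.5 0.3 4.4] 13.175
[ 0.33  0.06 -0.07] [ 2.8 -1.3  4.9] [-0.08638147 -0.07328011  0.02255626]
```

```bash
cat > m7.py <<'E'
from kin import *
bot.move_linear(T(-56,12.5,12.5)[0],.02); bot.wait(.2); print(err(-56,12.5,12.5),frc())
hit=bot.move_linear(T(-80,12.5,12.5)[0],.012,until_force=4)
print("in",hit,"xt=",-76+err(-76,12.5,12.5)[0],err(-76,12.5,12.5),frc(),bot.read_moment(),bot.read_clock())
for c in("top","side"): cv2.imwrite(f"pics/{c}4.png",bot.camera(c)[:,:,::-1])
s=cv2.imread("pics/side4.png"); cv2.imwrite("pics/i.png",cv2.resize(s[195:305,245:385],(763,600),interpolation=cv2.INTER_CUBIC))
E
python3 m7.py
```

```text
[-0.34  0.16 -0.29] [ 0.9 -0.2 -0.3]
in True xt= -76.37 [-0.37 -0.06  0.3 ] [ 2.  -0.1 -0.9] [-0.11380348 -0.08352573 -0.02208217] 15.425
```

View pics/i.png

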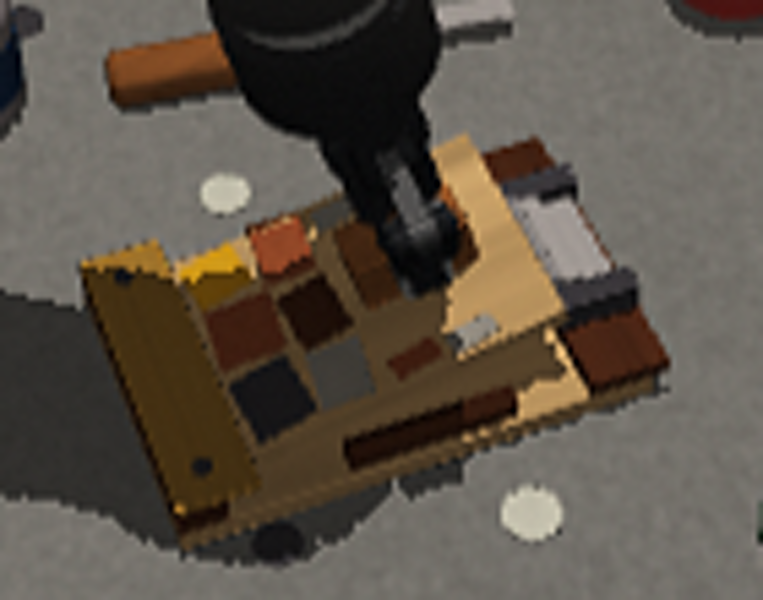

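```bash
cat > m8.py <<'E'
from kin import *
im=cv2.imread("pics/side4.png"); t=np.radians(12.5)
f,a,e=refine("side",cv2.imread("pics/side0.png"),FRAME[:3],[.5366,-.1746,.1945],r=2); print("frame side, lip only",f.round(4))
for F in ([.5366,-.1746,.1945],f):
    def M(q,P):
        R=Ro.from_euler("y",-t).as_matrix()
        b=(P+[.075,0,0])@R.T@Ro.from_euler("z",q[2]).as_matrix().T+[-.0743+q[0],q[1],.0123]
        return W(F,b)
    segs=[([75,-48,8],[75,-12,8]),([75,20,8],[75,48,8]),([62,-50,8],[74,-50,8]),([52,50,8],[74,50,8])]
    s=refine("side",im,segs,[0,0,0],r=3,move=M);print(s[0].round(4),s[1:])
    print(proj("side",M([0,0,0],np.array([[.075,.05,.008],[.075,-.05,.008]]))).round(1),"seen (330.3,219.8) (348.7,253.7)")
E
python3 m8.py
```

```text
frame side, lip only [ 0.5371 -0.1762  0.1959]
[-0.0011 -0.0001 -0.0027] (np.float64(0.1939271232623117), np.float64(0.5025142169887227))
[[330.4 218.6]
 [348.6 250.7]] seen (330.3,219.8) (348.7,253.7)
[-0.0013  0.0016 -0.0042] (np.float64(0.17982868208394323), np.float64(0.5085326005335388))
[[330.7 219. ]
 [349.  251.2]] seen (330.3,219.8) (348.7,253.7)
```

```bash
cat > m9.py <<'E'
from kin import *
for th in np.arange(12,0.9,-1):
    xt=-76.3-.9*(1-th/12.5)
    p,q=T(xt,12.2,th); hit=bot.move_linear(p,.012,rotation=q,until_force=14)
    f=frc(); print(th,hit,err(xt,12.2,th),f,np.round(bot.read_moment()@YH,2),bot.read_clock())
    if hit or np.linalg.norm(f)>20: break
E
python3 m9.py
```

```text
12.0 False [0.21 0.   0.03] [ 1.6 -0.5  2.1] 0.16 15.7833
11.0 False [ 0.19 -0.03 -0.06] [1.6 0.3 2.3] 0.1 16.0833
10.0 False [ 0.1  -0.04 -0.08] [ 1.5 -0.3  2.8] -0.02 16.3833
9.0 False [ 0.05 -0.02 -0.13] [ 2.  -0.8  2.1] 0.07 16.6833
8.0 False [-0.07 -0.03  0.06] [ 0.1 -0.2  4.1] 0.09 16.9833
7.0 False [-0.13 -0.09  0.13] [0.5 0.1 5.3] 0.14 17.2833
6.0 False [-0.22 -0.1   0.17] [-0.1  0.2  5.9] 0.22 17.5833
5.0 False [-0.31 -0.16 -0.17] [ 0.3 -0.9  3.6] 0.33 17.8833
4.0 False [-0.27 -0.12 -0.27] [-0.4 -1.7  2.9] 0.51 18.1833
3.0 False [-0.29 -0.01 -0.31] [-1.  -2.1  1.6] 0.62 18.4833
2.0 False [-0.35  0.07 -0.34] [-2.1 -1.4  2.5] 0.76 18.7833
1.0 False [-0.1   0.22 -0.36] [-1.5 -0.8  2.1] 0.76 19.0833
```

```bash
cat > snap.py <<'E'
from kin import *
import sys
n=sys.argv[1]
for c in("top","side"): cv2.imwrite(f"pics/{c}{n}.png",bot.camera(c)[:,:,::-1])
s=cv2.imread(f"pics/side{n}.png"); cv2.imwrite(f"pics/v{n}.png",cv2.resize(s[195:305,245:385],(763,600),interpolation=cv2.INTER_CUBIC))
print(frc(),bot.read_moment()@YH,bot.read_clock())
E
python3 snap.py 5
```

```text
[-0.3 -1.6  0.3] 0.6290283050322316 19.1833
```

View pics/v5.png

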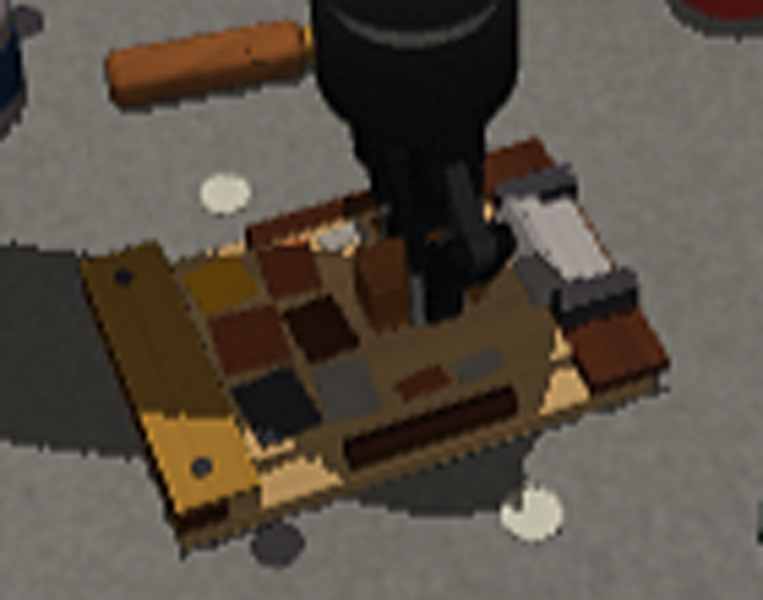

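```bash
cat > m10.py <<'E'
from kin import *
for th,zt in((0.5,12.0),(0,12.0)):
    p,q=T(-77.2,zt,th); hit=bot.move_linear(p,.008,rotation=q,until_force=12); bot.wait(.15)
    print(th,hit,err(-77.2,zt,th),frc(),np.round(bot.read_moment()@YH,2))
p,q=T(-77.2,12,0)
for k in range(12):
    hit=bot.move_linear(p-[0,0,.0003*(k+1)],.01); bot.wait(.1)
    f=frc();print(k,err(-77.2,12,0),f,np.round(bot.read_moment()@YH,2))
    if f[2]+2.7>8: break
print(bot.read_clock())
E
python3 m10.py; python3 snap.py 6; python3 - <<'E'
import cv2,numpy as np
a=cv2.imread("pics/side0.png")[215:265,315:375];b=cv2.imread("pics/side6.png")[215:265,315:375]
c=cv2.imread("pics/side6.png")[215:300,250:372]
r=lambda i:cv2.resize(i,(390,325),interpolation=cv2.INTER_CUBIC)
cv2.imwrite("pics/w6.png",np.vstack([np.hstack([r(a),r(b)]),cv2.resize(c,(390,272)).repeat(2,1)[:,:780]*0+np.pad(cv2.resize(c,(390,272)),((0,0),(0,390),(0,0)))]))
E
```

```text
0.5 False [-0.01  0.15 -0.01] [-0.6  0.3  1.7] 0.65
0 False [-0.17  0.15  0.69] [-4.   0.8  7.4] 0.83
0 [-0.2   0.12  0.66] [-4.8  1.4  8.8] 0.91
20.3917
[-4.1  1.7 10.3] 0.9718905885184016 20.4917
```

View pics/w6.png

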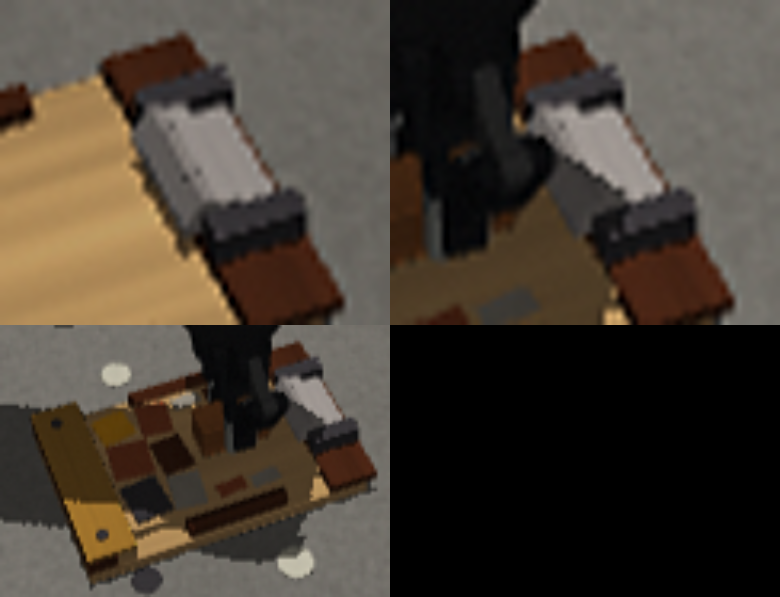

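```bash
cat > m11.py <<'E'
from kin import *
F=[.5371,-.1762,.1959]
xs=np.arange(68,112,2.)
for n in(0,4,5,6):
    g=cv2.imread(f"pics/side{n}.png").astype(float).mean(2)
    for y in(-12,-4):
        u=proj("side",W(F,np.c_[xs,0*xs+y,0*xs+36]/1000))
        print(n,y,map_coordinates(g,[u[:,1],u[:,0]],order=1).astype(int))
E
python3 m11.py
```

```text
0 -12 [ 87  87  88  84  93 114 124 133 141 140 137 138 140 139 137 138 122  95
  95 100  99  99]
0 -4 [ 89  87  87  85  97 120 125 134 140 140 138 138 141 140 139 139 124  86
  97 105 103 102]
4 -12 [141 142 143 138 123 128 137 148 156 155 152 153 155 155 152 153 135 106
 107 111 109 111]
4 -4 [135 135 136 129 124 131 138 148 155 154 152 153 155 154 152 153 137  97
 108 116 116 114]
5 -12 [ 56  57  57  55  52  83 130 149 155 153 151 151 153 153 151 151 133 104
 104 109 108 109]
5 -4 [ 70  91  94  94 104 126 138 148 154 152 151 152 153 152 150 151 136  95
 106 115 114 113]
6 -12 [ 56  57  57  57  56  52  51  70 106 153 151 151 152 152 150 151 134 104
 105 110 108 109]
6 -4 [ 19  44  54  56  52  67  91 146 155 153 151 151 154 151 150 151 135  95
 106 114 114 113]
```

```bash
python3 - <<'E'
from kin import *
for F in([.5371,-.1762,.1959],[.5366,-.1746,.1945]):
  for z in(20,22,24,28):
    print(z,proj("side",W(F,np.array([[.0745,-.05,z/1000],[.0745,-.026,z/1000]]))).round(1).tolist())
im=cv2.imread("pics/side6.png")
cv2.imwrite("pics/x6.png",cv2.resize(im[215:275,320:375],(715,780),interpolation=cv2.INTER_CUBIC)[180:780])
E
```

```text
20 [[350.2, 260.0], [345.6, 252.0]]
22 [[350.2, 259.5], [345.7, 251.4]]
24 [[350.2, 258.9], [345.7, 250.8]]
28 [[350.3, 257.8], [345.8, 249.7]]
20 [[349.8, 259.5], [345.3, 251.5]]
22 [[349.8, 259.0], [345.3, 250.9]]
24 [[349.8, 258.4], [345.3, 250.3]]
28 [[349.9, 257.3], [345.4, 249.2]]
```

View pics/x6.png

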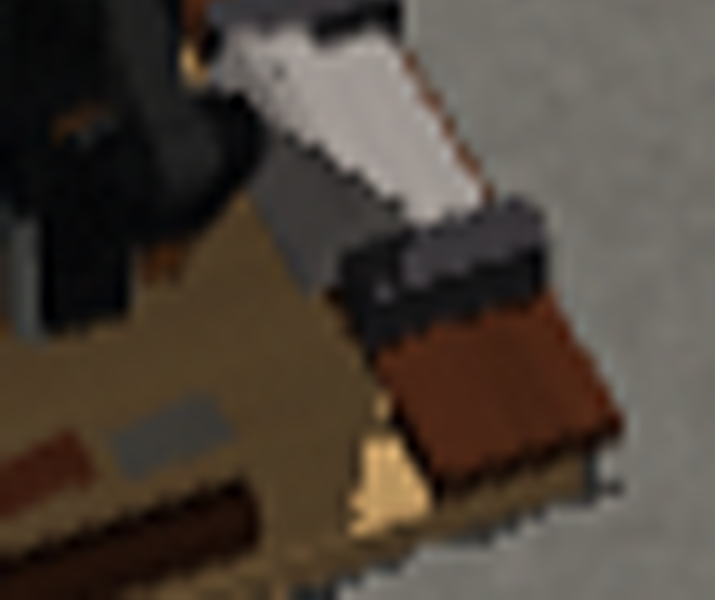

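Catch sits at rest with its nose over the board edge, and the wrist readings fit a board lying flat. Now I relieve the sideways load and bed it at 12 N.

```bash
cat > m12.py <<'E'
from kin import *
p,q=T(-77.2,12,0); dx=0.;dz=-.0003
while dx<.0012 and abs(np.mean([frc()[0] for _ in range(3)]))>1.5:
    dx+=.0003; bot.move_linear(p-XH*dx+[0,0,dz],.01); bot.wait(.08)
print("dx",dx,frc(),np.round(bot.read_moment()@YH,2))
t0=None; log=[]
for k in range(60):
    f=np.mean([bot.read_ft_force()[2] for _ in range(3)]); t=bot.read_clock(); log.append((round(t,2),round(f,1)))
    if t0 is None and f>11: t0=t
    if t0 and t-t0>1.25: break
    if abs(f-12)>.6: dz+=np.clip((f-12)*4e-5,-2e-4,2e-4); bot.move_linear(p-XH*dx+[0,0,dz],.01)
    else: bot.wait(.05)
print(log); print(dz,err(-77.2,12,0),frc(),np.round(bot.read_moment()@YH,2))
np.save("pp.npy",np.r_[p-XH*dx+[0,0,dz],q])
E
python3 m12.py
```

```text
dx 0.0012 [-2.   2.2  6.5] 0.37
[(21.82, np.float64(6.5)), (22.07, np.float64(9.0)), (22.32, np.float64(10.0)), (22.57, np.float64(9.0)), (22.82, np.float64(10.7)), (23.07, np.float64(11.1)), (23.32, np.float64(12.4)), (23.38, np.float64(11.0)), (23.62, np.float64(12.3)), (23.68, np.float64(12.5)), (23.73, np.float64(11.2)), (23.98, np.float64(11.6)), (24.02, np.float64(12.3)), (24.07, np.float64(11.6)), (24.12, np.float64(11.2)), (24.38, np.float64(11.0))]
-0.0010095170794160245 [-0.14  0.15  0.66] [-2.6  2.  11. ] 0.71
```

```bash
cat > m13.py <<'E'
from kin import *
a=np.load("pp.npy");p=a[:3]
bot.move_linear(p+[0,0,.0006],.01);print(frc())
bot.set_gripper(.45); print("w",bot.read_gripper_width(),frc())
bot.move_linear(p+[0,0,.06],.06);print(frc())
bot.move_linear(p+[0,0,.2],.2)
j=bot.read_joint_positions(); bot.goto_joints([-1.26,.326,-.193,1.052,0,-.67]); bot.wait(.3)
top=bot.camera("top")[:,:,::-1].copy();side=bot.camera("side")[:,:,::-1].copy()
cv2.imwrite("pics/top7.png",top);cv2.imwrite("pics/side7.png",side);print(bot.read_clock())
for c,im,F in(("top",top,[.5356,-.175,.1945]),("side",side,[.5371,-.1762,.1959])):
    M=lambda q,P:W(F,P@Ro.from_euler("z",q[2]).as_matrix().T+[q[0],q[1],.012])
    s=refine(c,im,[([-55,-50,8],[-27,-50,8]),([-55,50,8],[-27,50,8]),([75,-48,8],[75,-28,8]),([75,28,8],[75,48,8])],[0,0,0],r=3,move=M)
    print(c,"board in frame",s[0].round(4),s[1:])
cv2.imwrite("pics/v7.png",np.hstack([cv2.resize(top[155:280,330:425],(380,500),interpolation=cv2.INTER_CUBIC),cv2.resize(side[210:300,250:375],(420,302),interpolation=cv2.INTER_CUBIC).repeat(1,0)[:,:] if 0 else np.pad(cv2.resize(side[210:300,250:375],(420,302),interpolation=cv2.INTER_CUBIC),((0,198),(0,0),(0,0)))]))
E
python3 m13.py; sed -i 's/(0,4,5,6)/(0,7)/' m11.py; python3 m11.py
```

```text
[-1.9  2.   8.7]
w 0.44999376837746996 [-1.   0.4 -1.5]
[-0.2 -0.3 -0.4]
29.0083
top board in frame [-0.0016  0.0042 -0.0005] (np.float64(0.374112492122101), np.float64(1.0909433905663277))
side board in frame [-0.0014  0.0067  0.0021] (np.float64(0.20273935099247775), np.float64(0.5023162079788351))
0 -12 [ 87  87  88  84  93 114 124 133 141 140 137 138 140 139 137 138 122  95
  95 100  99  99]
0 -4 [ 89  87  87  85  97 120 125 134 140 140 138 138 141 140 139 139 124  86
  97 105 103 102]
7 -12 [ 88  89  89  84  94 116 126 135 143 142 140 140 141 141 139 140 123  96
  97 101 100 101]
7 -4 [ 89  89  88  87  99 121 126 136 142 141 140 140 142 141 140 141 125  88
  98 106 105 104]
```

View pics/v7.png

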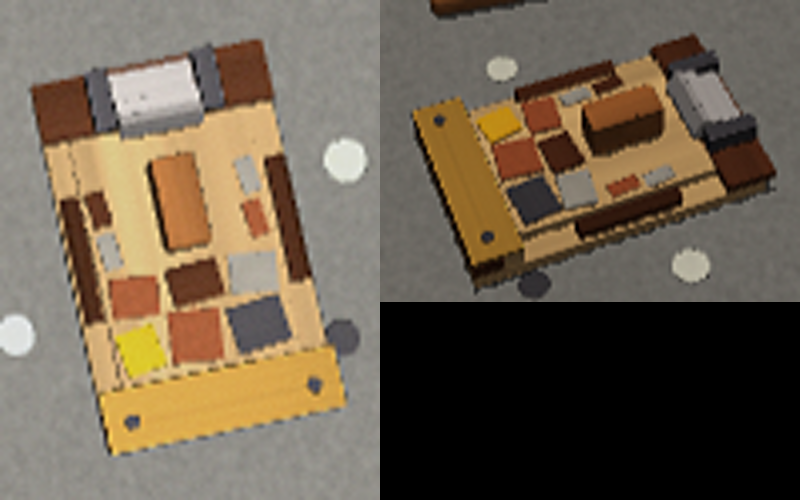

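```bash
cat > m14.py <<'E'
from kin import *
for c,F in(("top",[.5356,-.175,.1945]),("side",[.5371,-.1762,.1959])):
    im=cv2.imread(f"pics/{c}7.png").astype(float)
    for n,x,z in(("near margin x=-40",-40,20),("x=60",60,20),("grip x=30",30,48)):
        ys=np.arange(-66,67,1.) if z==20 else np.arange(-20,21,1.)
        u=np.mean([proj(c,W(F,np.c_[0*ys+x+d,ys,0*ys+z]/1000)) for d in(0,)],0)
        v=0
        for d in np.arange(-5,6,1.):
            u=proj(c,W(F,np.c_[0*ys+x+d,ys,0*ys+z]/1000)); v=v+np.stack([map_coordinates(im[:,:,k],[u[:,1],u[:,0]],order=1) for k in range(3)],-1)/11
        m=np.linalg.norm(np.gradient(v,axis=0),axis=1)
        pk=[i for i in range(1,len(m)-1) if m[i]>=m[i-1] and m[i]>m[i+1] and m[i]>5 and (abs(ys[i])>38 or z==48)]
        print(c,n,[(int(ys[i]),int(m[i])) for i in pk])
t=cv2.imread("pics/top7.png");s=cv2.imread("pics/side7.png")
cv2.imwrite("pics/y7.png",cv2.resize(s[225:297,255:351],(800,600),interpolation=cv2.INTER_CUBIC))
E
python3 m14.py
```

```text
top near margin x=-40 [(-62, 35), (-44, 53), (49, 27), (53, 31), (65, 50)]
top x=60 [(-62, 35), (39, 7), (50, 14), (53, 19), (65, 40)]
top grip x=30 [(-11, 39), (13, 60), (16, 97)]
side near margin x=-40 [(-55, 32), (-49, 41), (-43, 42), (52, 13), (57, 16)]
side x=60 [(-55, 35), (-49, 40), (40, 5), (57, 14)]
side grip x=30 [(-11, 19), (12, 18), (17, 35)]
```

View pics/y7.png

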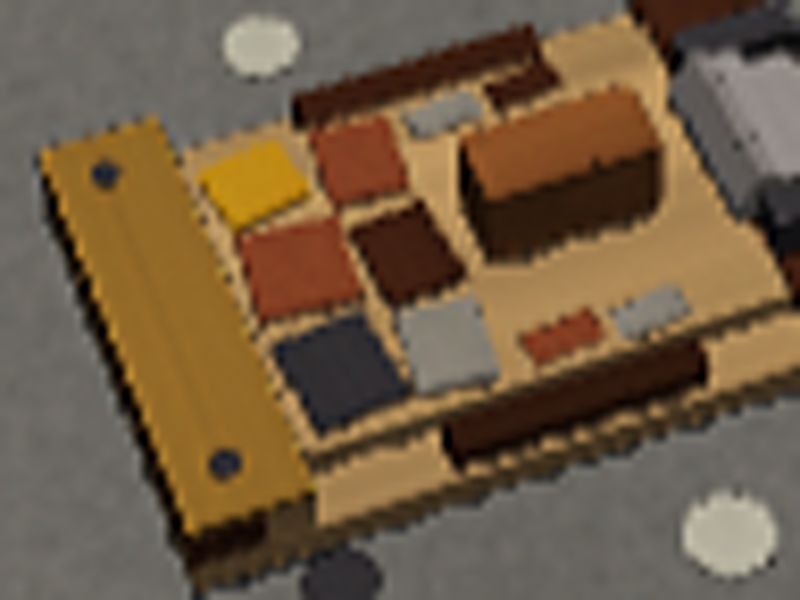

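```bash
python3 -c "
from cell import bot
print(bot.close_job(),bot.read_clock())"
```

```text
the job is handed in; nothing more can be done
the job is handed in; nothing more can be done
```

The mosaic board is fitted in the wooden frame, lip edge hooked and catch locked, and I handed the job in at about 29 s of the 64 s allowed. The system reports no verdict.

**What I did**
- I took the board by its grip, felt the pocket floor at about 12.5° tilt, and slid the bare edge under the brass lip until it met the wall.
- I swung the far edge down until the catch was over it, with the highest force I read at about 8.8 N.
- I pressed for about 1.3 s at 11 to 12.5 N, unloaded a little (to about 9 N), let go and drew the arm clear.

**Last checks**
- **Catch:** in the final side picture its image profile matches the rest position, with the nose over the board's edge.
- **Board position:** the grip edges sit about 0.5 to 1 mm off centre (+y) in both views, and at the right height.
- **Look-alike:** the green frame was left alone. I kept clear of the pot, tin and chisel, but did not re-measure them at the end.

**What disagreed**
- An edge fit of the seated board gave +4 to +7 mm in y, more than the 2.5 mm play allows. I put this down to the fit catching wood-on-wood and cheek edges, and trusted the grip measurement and the close-up picture instead.
- The camera estimate of the frame's x was about 2 mm off from where I felt the back wall.
- The sideways force did not fully relax before the press; about 2 N remained until I let go.
- I did not tug the board to test the lock.

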